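# Bed the measured tap parts in their padded sample trays

### The job

The four chrome-plated tap parts on the coating-thickness bench have been measured: put each one back in the foam-lined tray whose pocket is cut to its outline (union nut, round rosette, square rosette, lever handle), lying flat and fully down in the pocket. Set them down gently, do not drop them, and leave the measuring cell and the dropper bottle standing where they are.

Things in the scene. Friction and masses are not known exactly. Their poses are not given: they have to be found in the camera images.
- union_nut: Chrome-plated hexagonal union nut, flat on the bench: 46 mm across flats, 53 mm across corners, 30 mm high, 0.16 kg or so, with a dark round bore on top. Origin: centre of the underside, z up; corners lie on +x and -x, two flats face +y and -y (and every 60 degrees).
- round_rosette: Chrome-plated round wall rosette, flat on the bench: round flange 66 mm in diameter, 4 mm thick at the rim rising to 10 mm at the collar; from it stands a round collar 34 mm in diameter, its top 37 mm above the underside (the place to grip). About 0.15 kg. Origin: centre of the underside, z up.
- square_rosette: Chrome-plated square wall rosette, flat on the bench: plate 60 x 60 mm, 8 mm thick, with a square collar 32 x 32 mm standing on its middle, sides parallel to the plate, top 37 mm above the underside (the place to grip). About 0.15 kg. Origin: centre of the underside, z up; x and y parallel to the sides.
- lever_handle: Chrome lever handle of a mixer tap, flat on the bench: square hub 40 x 40 mm, 34 mm high, centred 32.5 mm from the origin towards -y (heavy end, the place to grip, by its +x and -x sides); flat arm 18 mm wide, 14 mm high from the hub along +y; 105 mm long over all, about 0.22 kg. Origin: underside, middle of the overall length; z up, y from hub to arm tip.
- tray_hex: Fixed sample tray: grey shell, black foam, 106 x 106 mm outside, foam top 16 mm above the bench. Pocket, 8 mm deep (blue floor, 8 mm above the bench): regular hexagon 58 mm across flats, for the union nut (6 mm of room, any turn fits). Origin: at bench height under the pocket's middle, z up; corners on +x and -x.
- tray_round: Fixed sample tray: grey shell, black foam, 106 x 106 mm outside, foam top 16 mm above the bench. Pocket, 8 mm deep (blue floor, 8 mm above the bench): circle 80 mm in diameter, for the round rosette. Origin: at bench height under the pocket's middle, z up; x, y parallel to the tray sides.
- tray_square: Fixed sample tray: grey shell, black foam, 106 x 106 mm outside, foam top 16 mm above the bench. Pocket, 8 mm deep (blue floor, 8 mm above the bench): square 74 x 74 mm, for the square rosette. Origin: at bench height under the pocket's middle, z up; x, y parallel to the sides of pocket and tray.
- tray_lever: Fixed sample tray: grey shell, black foam, 96 x 148 mm (x, y), foam top 16 mm above the bench. Pocket, 8 mm deep (blue floor, 8 mm above the bench): lever handle outline, 119 mm long: 54 x 54 mm hub, centred 32.5 mm from the origin towards -y, then 34 mm wide arm to 59.5 mm on +y. Origin: at bench height under the pocket's middle, z up; the handle fits with its axes along the tray's.
- measuring_cell: Bystander: small clear plastic measuring cell on a black foot, 28 mm in diameter, 30 mm high, standing loose on the bench between parts and trays. Origin: centre of the underside.
- dropper_bottle: Bystander: small amber dropper bottle with a black rubber bulb, 29 mm in diameter, 63 mm high, standing loose on the bench between parts and trays. Origin: centre of the underside.
Not all that is in view belongs to the job. What is shaped like the tray_round but orange is not meant. What is shaped like the tray_square but orange is not meant.

How it is judged:
At the end, for the whole second after the job is handed in: Each of the four parts lies at rest in the pocket of its own tray: origin within 13 mm of the tray origin seen from above, underside within 3 mm of the pocket floor, tilted less than 0.1 rad, the lever handle along its pocket within 0.5 rad (horizontal distance between union_nut and tray_hex below 0.013 m and z of union_nut in the frame of tray_hex below 0.011 m and angle between each of union_nut, round_rosette, square_rosette, lever_handle's own z axis and vertical below 0.1 rad and linear speed of each of union_nut, round_rosette, square_rosette, lever_handle below 0.02 m/s and horizontal distance between round_rosette and tray_round below 0.013 m and z of round_rosette in the frame of tray_round below 0.011 m and horizontal distance between square_rosette and tray_square below 0.013 m and z of square_rosette in the frame of tray_square below 0.011 m and horizontal distance between lever_handle and tray_lever below 0.013 m and z of lever_handle in the frame of tray_lever below 0.011 m and angle between the y axis of lever_handle and the y axis of tray_lever, either way round below 0.5 rad); the robot touches nothing.
It fails at once if a chrome part is dropped or thrown (moves faster than 0.6 m/s while not held, as after a fall of about 2 cm) ((linear speed of union_nut above 0.6 m/s and contact force between the fingers and union_nut below 0.05 N) or (linear speed of round_rosette above 0.6 m/s and contact force between the fingers and round_rosette below 0.05 N) or (linear speed of square_rosette above 0.6 m/s and contact force between the fingers and square_rosette below 0.05 N) or (linear speed of lever_handle above 0.6 m/s and contact force between the fingers and lever_handle below 0.05 N)).
It fails at once if the measuring cell or the dropper bottle is shifted by more than 25 mm or knocked over (distance of any of measuring_cell, dropper_bottle from where it was at the start of the episode above 0.025 m or angle between any of measuring_cell, dropper_bottle's own z axis and vertical above 0.5 rad).
It also fails if it takes over 96 s, if anything falls off the work surface, if the arm or the gripper's body presses on something with over 40 N, if the wrist force passes 120 N, or if a joint passes its speed limit or range.

### The arm

A 6-joint arm with a two-finger parallel gripper is mounted at the origin on the work surface. World frame = base frame: x ahead of the robot, y to its left, z up, the work surface at z = 0. Lengths are in m, angles in rad, forces in N, time in s.
With the tool pointing down it reaches from about 0.275 to 0.825 m from the base axis. Payload 4.9 kg.
Tool frame: the origin (TCP) lies midway between the tips of the shut fingers; the grasp point (between the pads) lies 19 mm behind it (grip_point_offset is the distance from the TCP to the grasp point, in m); z points along the fingers, x is the direction in which the jaws open and shut, and the axes are right-handed (so a half turn about z gives the same grasp; the last joint's range is limited). The gripper opens to 85 mm and grips with 20 to 120 N. Pads are 22 mm wide; open, the fingers measure 114 mm over their backs; the gripper's body (76 mm by 85 mm) begins 54 mm behind the grasp point. The pads swing forward as they close: fully open they stand 13 mm farther back than shut.
Start: joints at [-1.436, 0.326, -0.193, 1.052, 0, 1.437], TCP at [0.146, -0.53, 0.231] pointing down, gripper open.
Joint ranges: [-2.65, 2.65], [-0.97, 1.79], [-1.3, 1.35], [-1.93, 2.1], [-1.47, 1.37], [-3.14, 3.14]. Speed limits (rad/s): [2.57, 2.57, 3.14, 3.14, 3.14, 3.14].

### API

Orientations are given as a rotation vector (axis times angle).
In Python, from cell import * gives the robot as it stands. Calls block until the motion is done:
- movep(position, orientation): joint-space move of the TCP to a pose.
- move_l(position, velocity=0.15, rot=None, until_force=None): straight line of the TCP; rot=None keeps the orientation; velocity is the mean speed in m/s. With until_force (N) it stops when the force on the tool has changed by that much, and returns True; else False.
- set_joints(angles): joint-space move.
- let_go() and grab(newtons=None): open the fingers fully, or close them until they stop; newtons is the grip in N (None keeps the last).
- sleep(seconds).
- ik(position, orientation): joint angles nearest the present ones, or None.
- get_state(): the state.
- grab_frame(name): name is "scene" or "top"; returns a dict with "img" (480x640x3 uint8, red, green, blue), "fx", "fy", "cx", "cy" (pixels), "k1" (the pictures are not rectified: a ray, as slopes to the right and down, at radius r is drawn at 1 + k1 r^2 times it, then the intrinsics apply), "cam_to_world" (4x4, takes a point from camera to world coordinates). Camera axes: x right, y down, z forward; pixel columns grow to the right and rows downward; lengths in m; the calibration is good to about 2 mm. A picture is of the moment at which its call begins. There is no depth.
A pose or a line that the arm cannot do raises MotionError and nothing moves.
- sign_off(): hands the job in, once; it reports no verdict.
Trained networks look in the newest picture that a camera, given by its name, has taken for a name from the list of things; names that differ only in an ending like _2 or _b are one class to them, and where a whole thing is asked for, a point or a joint stands for the part that bears it (a point fixed in the world has none). Each returns a list of dicts, best first, with "score" (0 to 1); they miss things now and then, are a little off and sometimes report something else, mostly with a low value. They report only what shows in the picture. A call takes as long as a camera call. They do not tell look-alikes from the thing itself.
- spot_in(camera, name): "centre" ([column, row] in pixels, amid what is visible of it).
- silhouettes(camera, name): "mask" (480x640 bool, what is visible of it) and "centre" ([column, row] in pixels, amid what is visible of it).
- tip_of(camera, name): "centre" ([column, row] in pixels: a listed point, or the origin of a listed thing).
The state is a dict: "clock": time; "q": joint angles; "joint_velocities": joint speeds; "tau": joint torques, N m; "position": TCP position; "eef_rot": TCP orientation; "contact_force": force on the tool from outside, world axes, zero at the start; "wrist_torque": the same for the moment, N m; "finger_gap": opening from 0.0 (shut) to 1.0 (fully open).
Only numpy, scipy, OpenCV 4.12 (cv2) and the standard library are available. Lean on these libraries where they do the work, as an engineer would, in place of code of your own. Each camera call takes 0.05 s, during which the arm holds its last target. There are 200 camera calls.

## Working session

There is one attempt and no reset: what is moved stays moved. The work goes in short steps, each a Python script; the robot and the scene stay as the last script left them, time stands still between calls to the robot, and variables do not carry over. Pictures are saved under pics/ and viewed, about 12 in all and at most 16, crops included, and the job is handed in when it is done.

```bash
mkdir -p pics; ls
cat > h.py <<'E'
from cell import *
import numpy as np, cv2
def snap(n):
    f=grab_frame(n); return f
def save(f,name,crop=None,scale=1):
    im=f["img"][:,:,::-1]
    if crop: x0,y0,x1,y1=crop; im=im[y0:y1,x0:x1]
    if scale!=1: im=cv2.resize(im,None,fx=scale,fy=scale,interpolation=cv2.INTER_CUBIC)
    cv2.imwrite("pics/"+name,im)
def ray(f,uv):
    K=np.array([[f["fx"],0,f["cx"]],[0,f["fy"],f["cy"]],[0,0,1.]])
    p=cv2.undistortPoints(np.array(uv,float).reshape(-1,1,2),K,np.array([f["k1"],0,0,0.])).reshape(-1,2)
    T=np.array(f["cam_to_world"]); d=np.c_[p,np.ones(len(p))]@T[:3,:3].T
    return T[:3,3],d
def at_z(f,uv,z):
    o,d=ray(f,uv); return o+d*((z-o[2])/d[:,2])[:,None]
def proj(f,P):
    T=np.linalg.inv(np.array(f["cam_to_world"])); P=np.array(P,float).reshape(-1,3)
    K=np.array([[f["fx"],0,f["cx"]],[0,f["fy"],f["cy"]],[0,0,1.]])
    return cv2.projectPoints(P,cv2.Rodrigues(T[:3,:3])[0],T[:3,3],K,np.array([f["k1"],0,0,0.]))[0].reshape(-1,2)
E
python3 - <<'E'
from h import *
for c in("top","scene"):
    f=snap(c); save(f,c+"0.png"); T=np.array(f["cam_to_world"]); print(c,f["fx"],f["k1"],T.round(3).tolist())
    for n in "union_nut round_rosette square_rosette lever_handle tray_hex tray_round tray_square tray_lever measuring_cell dropper_bottle".split():
        print(n,[(np.round(d["centre"]).tolist(),round(d["score"],2),at_z(f,d["centre"],0.01).round(3)[0][:2].tolist()) for d in spot_in(c,n)])
print(get_state())
E
```

```text
pics
top 442.8589272296482 0.0272238651203278 [[0.015, -0.999, 0.047, 0.41], [-1.0, -0.015, -0.0, -0.146], [0.001, -0.047, -0.999, 1.36], [0.0, 0.0, 0.0, 1.0]]
union_nut [([166.0, 254.0], 0.53, [0.401, 0.301])]
round_rosette [([227.0, 245.0], 0.62, [0.431, 0.116]), ([368.0, 201.0], 0.55, [0.573, -0.312])]
square_rosette [([302.0, 246.0], 0.93, [0.43, -0.113])]
lever_handle [([376.0, 256.0], 0.6, [0.403, -0.338])]
tray_hex [([164.0, 198.0], 0.83, [0.571, 0.312])]
tray_round [([339.0, 299.0], 0.67, [0.272, -0.228]), ([232.0, 176.0], 0.59, [0.641, 0.107])]
tray_square [([478.0, 248.0], 0.96, [0.433, -0.646]), ([370.0, 200.0], 0.62, [0.576, -0.318])]
tray_lever [([309.0, 178.0], 0.83, [0.64, -0.129])]
measuring_cell [([262.0, 222.0], 0.62, [0.502, 0.01]), ([166.0, 250.0], 0.27, [0.411, 0.3])]
dropper_bottle []
scene 452.0501964048546 0.012097619141102944 [[-0.767, 0.52, -0.376, 0.852], [0.642, 0.607, -0.469, 0.339], [-0.016, -0.602, -0.799, 0.892], [0.0, 0.0, 0.0, 1.0]]
union_nut [([483.0, 374.0], 0.75, [0.4, 0.294])]
round_rosette [([405.0, 325.0], 0.84, [0.44, 0.124])]
square_rosette [
[... 548 characters left out ...]
74.0], 0.62, [0.494, 0.217])]
{'clock': 1.1, 'q': array([-1.43620393e+00,  3.26177231e-01, -1.92594657e-01,  1.05198609e+00,
        2.32141004e-05,  1.43657097e+00]), 'joint_velocities': array([ 0.00198904,  0.00050216,  0.00076407, -0.00046074,  0.00036344,
        0.00038208]), 'tau': array([-3.06832881e-04, -4.43339109e+01,  2.62759870e+01,  9.78429380e-04,
       -8.12166445e-05, -4.07322474e-06]), 'position': array([ 0.14608378, -0.53027405,  0.23129528]), 'eef_rot': array([ 2.49908041e+00, -1.90371592e+00,  6.83853198e-05]), 'contact_force': array([-1.36689481,  0.42627582,  0.54986873]), 'wrist_torque': array([-0.03221846,  0.06109105, -0.04747206]), 'finger_gap': 0.9997225734583391}
```

Run:
```python
from h import *
f=snap("top"); save(f,"top1.png",(120,140,520,340),2); np.save("top1.npy",f,allow_pickle=True)
f=snap("scene"); save(f,"scene1.png",(150,60,550,480),1.4); np.save("scene1.npy",f,allow_pickle=True)
```

```text
(no output)
```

View pics/top1.png

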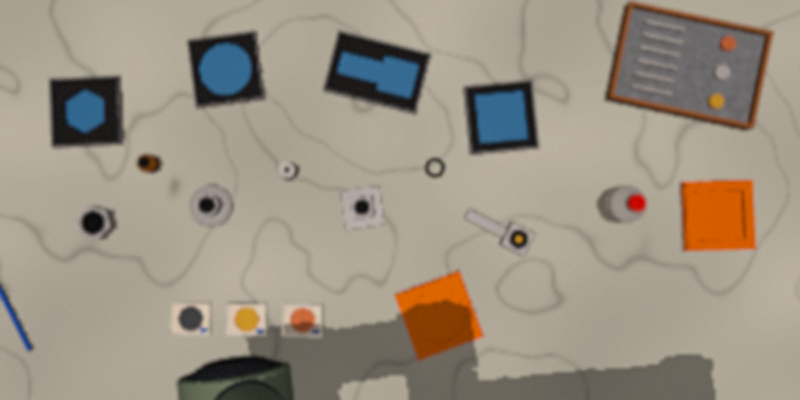

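View pics/scene1.png

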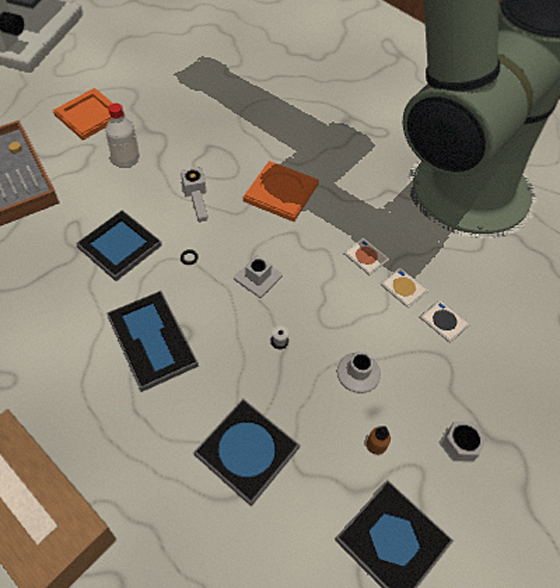

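The top view (crop shown at 2x from column 120, row 140) shows the four blue-pocket trays with black foam: hex (163,195), round (233,174), lever (308,176) and square (370,198). The parts are nut (167,251), round rosette (225,243), square rosette (301,244) and lever (370,255).

Look-alikes:
- **Round tray:** (233,174) is black and blue, (339,298) is orange.
- **Square tray:** (370,198) is black and blue, (478,248) is orange.

The description excludes orange ones, so the black and blue trays are meant, and these two enlarged crops confirm it. The cell is at (264,225), the bottle at (195,221), and the loose ring at (337,223) doesn't matter.

Next I'll fit poses to the silhouettes in both cameras.

```bash
cat > fit.py <<'E'
from h import *
from scipy.optimize import minimize
def box(cx,cy,wx,wy,z0,z1): return np.array([[cx+a*wx/2,cy+b*wy/2,z] for z in(z0,z1) for a,b in((-1,-1),(1,-1),(1,1),(-1,1))])
def cyl(r0,z0,r1,z1,n=32):
    a=np.arange(n)*2*np.pi/n; c=np.c_[np.cos(a),np.sin(a)]
    return np.vstack([np.c_[c*r0,np.full(n,z0)],np.c_[c*r1,np.full(n,z1)]])
R6=.046/np.sqrt(3); H6=.058/np.sqrt(3)
M={"union_nut":[cyl(R6,0,R6,.03,6)],
"round_rosette":[cyl(.033,0,.033,.004),cyl(.033,.004,.017,.01),cyl(.017,.01,.017,.037)],
"square_rosette":[box(0,0,.06,.06,0,.008),box(0,0,.032,.032,.008,.037)],
"lever_handle":[box(0,-.0325,.04,.04,0,.034),box(0,.02,.018,.065,0,.014)],
"measuring_cell":[cyl(.014,0,.014,.03)],"dropper_bottle":[cyl(.0145,0,.0145,.035),cyl(.0145,.035,.007,.063)]}
SQ=lambda w:np.array([[-w,-w],[w,-w],[w,w],[-w,w]])/2
h=.027;a=.017
POCK={"tray_hex":cyl(H6,0,H6,0,6)[:6,:2],"tray_round":cyl(.04,0,.04,0)[:32,:2],"tray_square":SQ(.074),
"tray_lever":np.array([[-h,-.0595],[h,-.0595],[h,-.0055],[a,-.0055],[a,.0595],[-a,.0595],[-a,-.0055],[-h,-.0055]])}
S=4
def xf(P,p,z0=0):
    c,s=np.cos(p[2]),np.sin(p[2]); Q=np.array(P,float); x,y=Q[:,0].copy(),Q[:,1].copy()
    Q[:,0]=c*x-s*y+p[0];Q[:,1]=s*x+c*y+p[1]
    if Q.shape[1]==3: Q[:,2]+=z0
    return Q
def fill(uv,win,hull):
    x0,y0,x1,y1=win; im=np.zeros(((y1-y0)*S,(x1-x0)*S),np.uint8)
    q=((uv-[x0,y0]+.5)*S-.5)
    if hull: q=cv2.convexHull(q.astype(np.float32)).reshape(-1,2)
    cv2.fillPoly(im,[np.round(q*16).astype(np.int32)],255,shift=4); return im
def render(f,name,p,win,z0=0):
    if name in M:
        im=0
        for P in M[name]: im=np.maximum(im,fill(proj(f,xf(P,p,z0)),win,True))
    else:
        P=xf(POCK[name],p)
        im=np.minimum(*[fill(proj(f,np.c_[P,np.full(len(P),z)]),win,False) for z in(.008,.016)])
    return cv2.resize(im,None,fx=1/S,fy=1/S,interpolation=cv2.INTER_AREA)/255.
def fit(views,name,xy,yaws,z0=0,blur=1.0):
    """views: list of (frame,mask)"""
    ws=[]
    for f,m in views:
        c=proj(f,[*xy,.01])[0].astype(int); w=45
        win=(max(c[0]-w,0),max(c[1]-w,0),min(c[0]+w,640),min(c[1]+w,480)); ws.append(win)
    ms=[cv2.GaussianBlur(m[w[1]:w[3],w[0]:w[2]].astype(float),(0,0),blur) for (f,m),w in zip(views,ws)]
    def cost(q):
        p=(q[0]/100,q[1]/100,q[2])
        return sum(((cv2.GaussianBlur(render(f,name,p,w,z0),(0,0),blur)-m)**2).sum()/max(m.sum(),1) for (f,_),w,m in zip(views,ws,ms))
    best=None
    for y in yaws:
        q0=np.array([xy[0]*100,xy[1]*100,y])
        r=minimize(cost,q0,method="Nelder-Mead",options=dict(initial_simplex=q0+np.array([[0,0,0],[.8,0,0],[0,.8,0],[0,0,.25]]),xatol=.01,fatol=1e-4))
        if best is None or r.fun<best.fun: best=r
    q=best.x; return np.array([q[0]/100,q[1]/100,q[2]]),best.fun
YAW={"union_nut":np.radians([-20,0,20]),"round_rosette":[0],"square_rosette":np.radians([-30,0,30]),"lever_handle":np.radians(np.arange(0,360,45)),
"tray_hex":np.radians([-20,0,20]),"tray_round":[0],"tray_square":np.radians([-30,0,30]),"tray_lever":np.radians(np.arange(0,360,45)),"measuring_cell":[0],"dropper_bottle":[0]}
def blue(f):
    hsv=cv2.cvtColor(f["img"],cv2.COLOR_RGB2HSV); return cv2.inRange(hsv,(95,90,60),(120,255,255))>0
def netmask(cam,f,name,xy):
    for d in silhouettes(cam,name):
        if np.linalg.norm(at_z(f,d["centre"],.015)[0][:2]-xy)<.04: return d["mask"]
    return None
E
cat > m1.py <<'E'
from fit import *
import json
G={"union_nut":(.401,.3),"round_rosette":(.435,.12),"square_rosette":(.433,-.111),"lever_handle":(.398,-.34),"tray_hex":(.575,.313),"tray_round":(.645,.11),"tray_square":(.577,-.317),"tray_lever":(.643,-.13),"measuring_cell":(.494,.006),"dropper_bottle":(.50,.21)}
F={c:grab_frame(c) for c in("top","scene")}
out={}
for n,xy in G.items():
    V=[]
    for c,f in F.items():
        m=blue(f) if n.startswith("tray") else netmask(c,f,n,xy)
        if m is None: print(n,"none in",c)
        else: V.append((f,m))
    if not V: continue
    for v in V+([] if len(V)<2 else [V]):
        p,e=fit(v if isinstance(v,list) else [v],n,xy,YAW[n]); print(n,p.round(4),round(e,3))
    out[n]=p.tolist()
json.dump(out,open("poses.json","w"))
for c,f in F.items():
    im=f["img"].copy()
    for n,p in out.items():
        r=(render(f,n,p,(0,0,640,480))>.5).astype(np.uint8)
        im=cv2.resize(im,(640,480)); cs,_=cv2.findContours(r,cv2.RETR_EXTERNAL,cv2.CHAIN_APPROX_NONE); cv2.drawContours(im,cs,-1,(255,0,255),1)
    o=im[140:290,130:430] if c=="top" else im[150:480,190:530]
    cv2.imwrite(f"pics/ov_{c}.png",cv2.resize(o[:,:,::-1],None,fx=2.6 if c=="top" else 1.75,fy=2.6 if c=="top" else 1.75,interpolation=cv2.INTER_NEAREST))
E
python3 m1.py
```

```text
union_nut [ 0.4102  0.293  -0.6722] 0.007
union_nut [0.4086 0.2931 0.3513] 0.001
union_nut [0.4095 0.2933 0.3227] 0.012
round_rosette [0.4359 0.1245 0.1005] 0.004
round_rosette [0.436  0.1231 0.275 ] 0.006
round_rosette [0.4361 0.1236 0.1588] 0.013
square_rosette [ 0.44   -0.1068  0.1623] 0.016
square_rosette [ 0.4359 -0.109   0.1697] 0.011
square_rosette [ 0.4379 -0.1081  0.1598] 0.056
lever_handle [ 0.4089 -0.3125  5.8238] 0.031
lever_handle [ 0.4081 -0.3142 -0.4776] 0.054
lever_handle [ 0.4085 -0.3132  5.8238] 0.089
tray_hex [0.5786 0.3162 0.1416] 0.031
tray_hex [0.5777 0.3161 0.0793] 0.001
tray_hex [0.5781 0.316  0.0419] 0.034
tray_round [0.6478 0.1049 0.2502] 0.019
tray_round [0.6466 0.1045 0.2711] 0.001
tray_round [0.6467 0.1047 0.2415] 0.022
tray_square [ 0.5798 -0.3182  0.102 ] 0.107
tray_square [ 0.5793 -0.3188  0.1184] 0.002
tray_square [ 0.5794 -0.3187  0.1078] 0.111
tray_lever [ 0.6473 -0.1269 -0.2404] 0.028
tray_lever [ 0.646  -0.1281  6.0487] 0.001
tray_lever [ 0.646  -0.1278 -0.2315] 0.03
measuring_cell none in top
measuring_cell none in scene
dropper_bottle none in top
dropper_bottle [ 0.4999  0.2169 -0.0505] 0.009
```

View pics/ov_scene.png

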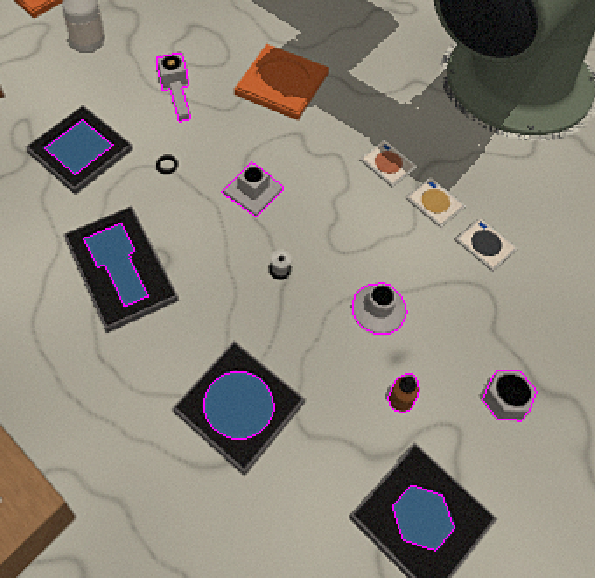

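Run:
```python
from h import *
from scipy.spatial.transform import Rotation as R
print(R.from_rotvec(get_state()["eef_rot"]).as_matrix().round(3))
f=np.load("scene1.npy",allow_pickle=True).item()
print("cell", at_z(f,[[350,301]],.015).round(3))
print(get_state()["clock"])
```

```text
[[ 0.266 -0.964 -0.   ]
 [-0.964 -0.266  0.   ]
 [-0.     0.    -1.   ]]
cell [[0.492 0.007 0.015]]
1.9
```

The fits overlay exactly on the parts and pockets, including the lever's hub direction. I'll do the lever first, as a test.

```bash
cat > act.py <<'E'
from fit import *
import json
P=json.load(open("poses.json")); HI=.17
REL={"union_nut":.009,"round_rosette":.013,"square_rosette":.012,"lever_handle":.010}
TRAY={"union_nut":"tray_hex","round_rosette":"tray_round","square_rosette":"tray_square","lever_handle":"tray_lever"}
rv=lambda t: np.pi*np.array([np.cos(t/2),np.sin(t/2),0])
def grip(p,n):
    o=np.array([0,-.0325 if n=="lever_handle" else 0,0])[None]; return xf(o,p)[0][:2]
def job(n):
    p,t=P[n],list(P[TRAY[n]]); a=grip(p,n); sym={"union_nut":np.pi/3,"square_rosette":np.pi/2}.get(n,np.pi)
    base=p[2]+(np.pi/2 if n=="union_nut" else 0); best=None
    q=get_state()["q"]
    for k in range(12):
        th=(base+k*sym+np.pi)%(2*np.pi)-np.pi
        d=0 if n=="round_rosette" else (t[2]-p[2]+sym/2)%sym-sym/2
        b=grip(t,n)
        j1=ik([*a,HI],rv(th)); j2=ik([*b,HI],rv(th+d))
        if j1 is None or j2 is None: continue
        c=np.abs(j1-q).max()+np.abs(np.array(j2)-j1).max()
        if best is None or c<best[0]: best=(c,th,d,b)
    c,th,d,b=best; print(n,"cost",round(c,2),"jaw",round(th,2),"turn",round(d,2))
    r=REL[n]
    movep([*a,HI],rv(th)); print(" over",get_state()["clock"])
    if move_l([*a,r],.15,until_force=8): print(" touched on the way down",get_state()["position"]); return
    grab(60); print(" gap",get_state()["finger_gap"])
    move_l([*a,HI],.2); s=get_state(); print(" lifted gap",s["finger_gap"],s["contact_force"].round(1),s["clock"])
    movep([*b,HI],rv(th+d)); move_l([*b,r+.022],.15)
    hit=move_l([*b,r+.006],.03,until_force=5); print(" hit",hit,"underside z",get_state()["position"][2]-r)
    sleep(.2); let_go(); move_l([*b,HI],.2); print(" done",get_state()["clock"])
E
python3 -c "
from act import *
job('lever_handle')
f=snap('scene'); save(f,'lev.png',(190,130,400,330),3)"
```

```text
lever_handle cost 1.08 jaw -0.46 turn 0.23
 over 3.1083
 gap 0.45501704286356476
 lifted gap 0.4559481062308154 [ 1.4  0.3 -1.6] 5.7667
 hit True underside z 0.008689942554274284
 done 10.1083
```

View pics/lev.png

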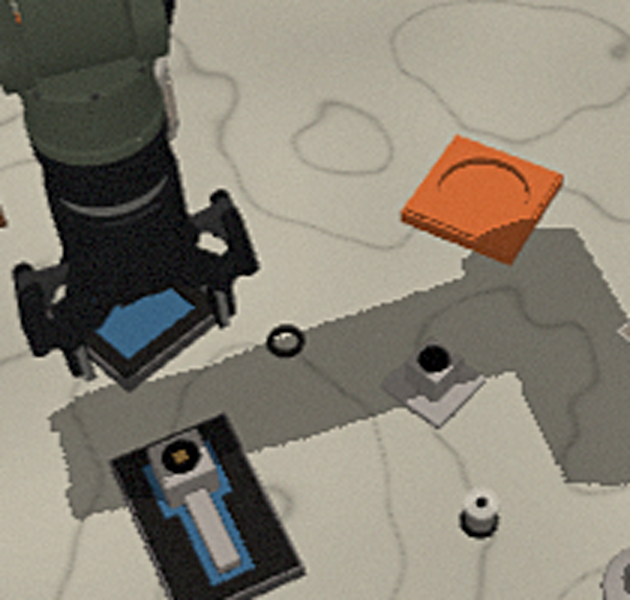

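The lever (about crop (190,500), full frame (253,297)) lies flat and centred in its pocket. On to the other three, one at a time.

```bash
python3 -c "
from act import *
job('square_rosette')
job('round_rosette')"
```

```text
square_rosette cost 1.13 jaw 0.16 turn -0.05
 over 11.0
 gap 0.36230992608809465
 lifted gap 0.3588568716124521 [-0.2 -0.1 -2.2] 13.6833
 hit True underside z 0.008582694951144339
 done 17.8833
round_rosette cost 1.27 jaw 0.16 turn 0
 over 19.5833
 gap 0.37396825664754046
 lifted gap 0.3694058944405305 [ 1.   0.7 -1.7] 22.2583
 hit True underside z 0.008696692836285115
 done 26.3083
```

Run:
```python
from act import *
job('union_nut')
s=get_state()["position"]
movep([.35,-.1,.3],get_state()["eef_rot"])
F={c:grab_frame(c) for c in("top","scene")}
for n,t in TRAY.items():
    for c,f in F.items():
        m=netmask(c,f,n,np.array(P[t][:2]))
        if m is None: print(n,c,"not seen"); continue
        p,e=fit([(f,m)],n,P[t][:2],[P[t][2]],z0=.008); print(n,c,"off mm",((p[:2]-P[t][:2])*1000).round(1),"yaw d",round(p[2]-P[t][2],2),round(e,3))
save(F["scene"],"fin.png",(150,110,540,480),1.6); save(F["top"],"fint.png",(130,140,430,300),2.6)
print(get_state()["clock"])
```

```text
union_nut cost 0.86 jaw 0.85 turn -0.28
 over 27.4667
 gap 0.5258194161918067
 lifted gap 0.5259613581799036 [ 0.1 -0.6 -1.5] 30.1083
 hit True underside z 0.00882944853395704
 done 33.9667
union_nut top off mm [-0.3  2.1] yaw d 0.03 0.012
union_nut scene off mm [-0.2  0.4] yaw d -0.01 0.007
round_rosette top off mm [0.8 0.1] yaw d 0.15 0.003
round_rosette scene off mm [ 0.2 -0.7] yaw d 0.34 0.006
square_rosette top off mm [0.5 2. ] yaw d 0.02 0.023
square_rosette scene off mm [-1.2 -0.5] yaw d -0.0 0.011
lever_handle top off mm [ 0.2 -0.5] yaw d -0.0 0.023
lever_handle scene off mm [-0.8 -1.5] yaw d -0.01 0.019
36.2583
```

View pics/fin.png

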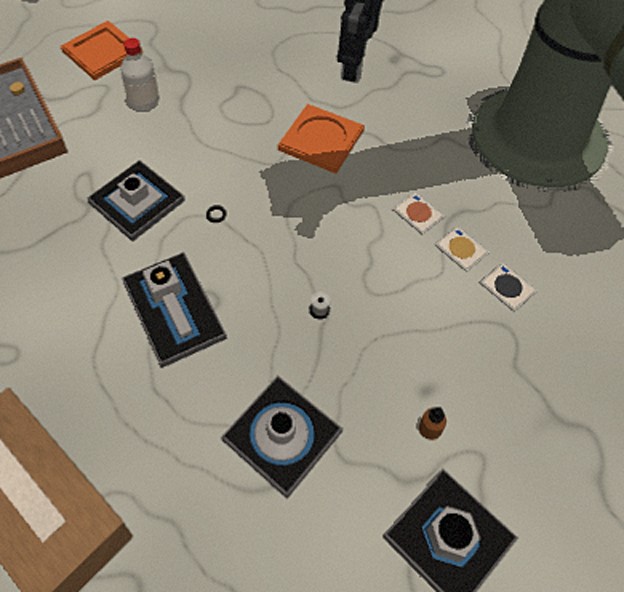

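View pics/fint.png

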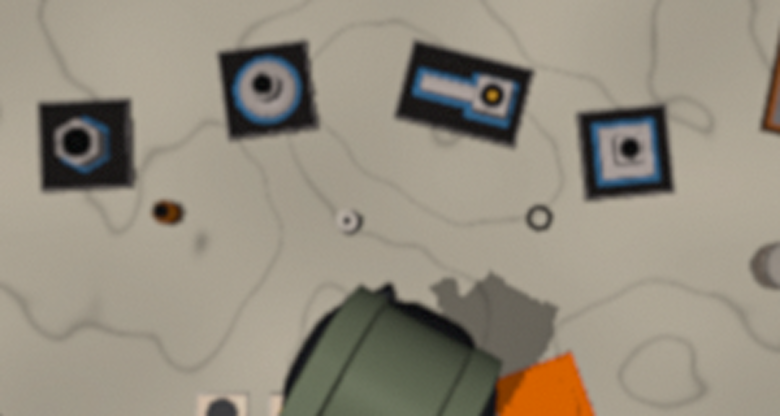

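Both final views show all four parts inside their blue pockets: in the top crop, nut (80,143), round rosette (267,88), lever (465,90) and square rosette (627,150). The cell and bottle are upright in place and the arm is clear of everything.

```bash
python3 -c "
from cell import *
sign_off(); sleep(1.2)"
```

```text
the job is handed in; nothing more can be done
the job is handed in; nothing more can be done
```

All four parts are back in their own trays, and I handed the job in at about 36 s on the robot's clock, against the 96 s limit. I found the part and tray poses by fitting outlines in both cameras. Each part was gripped by its flats, collar or hub, lowered until it touched the pocket floor, and only then released.

- **Position:** each part's origin measured within about 2 mm of its pocket centre in both cameras. The two cameras disagree by up to 3 mm (on the square rosette), well inside the 13 mm tolerance.
- **Depth:** at touch, the undersides read 8.6–8.8 mm above the bench, against a pocket floor at 8 mm.
- **Angle:** the lever handle is aligned with its pocket to about 0.01 rad.
- **Bystanders:** in both final pictures the measuring cell and dropper bottle stand upright where they were. I checked this by eye only. The networks gave no usable outline for the cell in either camera, nor for the bottle in the top one.

No check failed. I did not measure tilt separately, but the parts look flat and the outlines of parts lying flat on the pocket floor fit well. The hand-in gave no verdict.

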